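# Clear the tumbler and flip the spice box open

### The arm

A 6-joint arm with a two-finger parallel gripper is mounted at the origin on the work surface. World frame = base frame: x ahead of the robot, y to its left, z up, the work surface at z = 0. Lengths are in m, angles in rad, forces in N, time in s.
With the tool pointing down it reaches from about 0.275 to 0.775 m from the base axis. Payload 14.6 kg.
Tool frame: the origin (TCP) lies midway between the tips of the shut fingers; the grasp point (between the pads) lies 19 mm behind it; z points along the fingers, y is the line along which they close (so a half turn about z gives the same grasp; the last joint's range is limited). The gripper opens to 85 mm and grips with 20 to 120 N. Pads are 22 mm wide; open, the fingers measure 114 mm over their backs; the gripper's body (76 mm by 85 mm) begins 54 mm behind the grasp point. The pads swing forward as they close: fully open they stand 13 mm farther back than shut.
Start: joints at [-1.425, 0.263, -0.048, 1.259, 0, 1.415], TCP at [0.156, -0.501, 0.197] pointing down, gripper open.
Joint ranges: [-2.65, 2.65], [-0.89, 1.7], [-1.18, 1.37], [-2.13, 2.11], [-1.35, 1.29], [-3.14, 3.14]. Speed limits (rad/s): [1.89, 1.89, 2.57, 2.79, 3.14, 3.14].

### API

Orientations are given as a rotation vector (axis times angle).
In Python, from workcell import * gives the robot as it stands.
- The arm moves only by the tool send_rows, never from a script. Its argument "deltas" is a list of rows, each an object of numbers: "dx", "dy", "dz": the shift along the world's x, y, z in mm; "rx", "ry", "rz": the turn, a rotation vector about the world's x, y, z in degrees; "claw": the opening, from 0 (shut) to 1 (fully open). In form: [{"dx": .., "dy": .., "dz": .., "rx": .., "ry": .., "rz": .., "claw": ..}, ...]. A call has 1 to 10 rows; each row is the pose to reach, as a shift and turn from the pose commanded when the call began; what a row does not reach only later rows make up. A row lasts 1/10 s, in which the tool goes at most 50 mm and 8.59 degrees, less where a joint would pass 70% of its speed; a pose out of reach is approached as far as the arm can. A call with a gripper value outside its range is refused whole. The fingers move at their own pace and stop on an object; "squeeze" is the grip in N (left out, the last holds). Time passes only in rows, so rows that repeat a pose let the fingers close. It gives the time, the measured TCP pose, the force, the opening and the grip force at its end, in the units of the state.
- sense(): the state, without advancing time (a new reading comes with each control period).
- camera(name): name is "scene" or "top" or "wrist"; returns a dict with "color" (480x640x3 uint8, red, green, blue), "intrinsics" (3x3 intrinsics, pixels), "k1" (the pictures are not rectified: a ray, as slopes to the right and down, at radius r is drawn at 1 + k1 r^2 times it, then the intrinsics apply), "position" and "attitude" of the camera in the world. Camera axes: x right, y up, looking along -z (the intrinsics and any distortion apply to the point x, -y, -z); pixel columns grow to the right and rows downward; lengths in m; the calibration is good to about 2 mm. A picture is of the moment at which its call begins. There is no depth.
- close_job(): hands the job in; it is judged then, once.
The state is a dict: "t": time; "joints": joint angles; "qd": joint speeds; "joint_efforts": joint torques, N m; "position": TCP position; "tcp_rot": TCP orientation; "force": force on the tool from outside, world axes, zero at the start; "ft_torque": the same for the moment, N m; "grip_width": finger opening in m; "grasp_force": force on a finger pad.
Only numpy, scipy, OpenCV 4.12 (cv2) and the standard library are available. Lean on these libraries where they do the work, as an engineer would, in place of code of your own. Each camera call takes 0.05 s, during which the arm holds its last target. There are 200 camera calls.

### The job

The green glass tumbler stands in the way of the white spice box. With the fingers, without gripping or lifting anything, first push the tumbler sideways along the bench, upright all the way, until it stands wholly beyond the left or right end of the box's front; then push the blue lid up by its tab and right over, past upright, so that it stays open by its own weight. Leave everything else where it stands.

Things in the scene. Friction and masses are not known exactly. Their poses are not given: they have to be found in the camera images.
- spicebox: White box screwed to the bench, 100 (x) by 150 (y) by 85 mm high, with a blue hinged lid. Origin at the centre of its underside; x points from its front (tab side, nearer the robot) to its back (hinge side), y to its left along the front, z up. Steel feet, 4 mm high, stick out 20 mm at both ends. The bench is free to either side of the space in front of it.
- lid (a joint): Hinge of the blue lid, rad. 0 = shut, lying on the rim; grows as the tab goes up and over to the back; stop at 1.95. The lid (about 0.18 kg, free-moving hinge) falls shut if let go below about 1.5 and falls open to the stop beyond about 1.6.
- lid_hinge (a point): Point on the hinge line, mid-width, at the back top edge of the box: 50 mm behind the box's origin and 85 mm above the bench. The hinge line is parallel to the box's y. Its axes are those of the box.
- lid_tab (a point): Outer edge, mid-width, of the lid's upturned blue tab; turns with the lid. Shut, it lies 130 mm in front of the hinge, 107 mm above the bench. Lid plate: 7 mm thick, 156 mm wide, underside level with the hinge, front end 106 mm from it (6 mm past the box). There the tab (90 wide, 32 long, 6 mm thick) starts, sloping out and up at 0.6 rad: a fingertip fits under it.
- tumbler: Loose green glass tumbler, open at the top, 68 mm across the rim, a little narrower at the foot, 88 mm high, about 0.22 kg. Origin at the centre of its underside. It stands in front of the box, its centre about 75 to 90 mm in front of the tab's edge.
- cobek: Bystander: black basalt mortar bowl, 170 mm across, 55 mm high, 1.8 kg, loose, to one side of the box. Origin at the centre of its underside.
- pestle: Bystander: stubby dark grey pestle, 44 mm across, 100 mm high, standing loose in the cobek. Origin at the centre of its foot.
- strainer: Bystander: red plastic strainer bowl, 140 mm across, 50 mm high, with a 22 mm wide handle reaching 175 mm out along its x; loose, to the other side of the box. Origin at the centre of its underside.
- steel_plate: Bystander: stainless steel plate, 140 mm across, 18 mm high, loose, behind the box. Origin at the centre of its underside.
- jar: Bystander: glass jar with yellow cap, 56 mm across, 75 mm high, loose, behind the box. Origin at the centre of its underside.
Not all that is in view belongs to the job. What is meant by the tumbler is not pink, and is the larger of those in its own colour.

How it is judged:
On the way, in this order (a step that is already met when the one before it is completed fails the run):
1. the tumbler stands upright beyond one end of the box's front, with the lid still shut ((y of tumbler in the frame of spicebox above 0.1 m or y of tumbler in the frame of spicebox below -0.1 m) and angle between tumbler's own z axis and vertical below 0.1 rad and height (world z) of tumbler between -0.006 and 0.006 m and value of joint lid below 0.2 rad), for 0.2 s.
2. the lid is past upright (value of joint lid above 1.7 rad), for 0.2 s.
At the end, for the whole second after the job is handed in: The lid rests open and still at its back stop (above 1.8 rad); the tumbler stands upright and still on the bench, its centre over 100 mm left or right of the box's middle line; bystanders are within 30 mm of where they stood (value of joint lid above 1.8 rad and velocity of joint lid between -0.1 and 0.1 rad/s and (y of tumbler in the frame of spicebox above 0.1 m or y of tumbler in the frame of spicebox below -0.1 m) and angle between tumbler's own z axis and vertical below 0.1 rad and height (world z) of tumbler between -0.006 and 0.006 m and linear speed of tumbler below 0.02 m/s and distance of each of cobek, strainer, steel_plate, jar, pestle from where it was at the start of the episode below 0.03 m); the robot touches nothing.
It fails at once if the tumbler is lifted off the bench (height (world z) of tumbler above 0.015 m).
It fails at once if the tumbler is tipped (angle between tumbler's own z axis and vertical above 0.35 rad).
It fails at once if a bystander is pushed away, lifted or knocked over (distance of any of cobek, strainer, steel_plate, jar, pestle from where it was at the start of the episode above 0.03 m or angle between any of cobek, strainer, steel_plate, jar, pestle's own z axis and vertical above 0.35 rad).
It also fails if it takes over 64 s, if anything falls off the work surface, if the arm or the gripper's body presses on something with over 40 N, if the wrist force passes 120 N, or if a joint passes its speed limit or range.

## Working session

There is one attempt and no reset: what is moved stays moved. The work goes in short steps, Python scripts to look and compute and a tool call to move; the robot and the scene stay as the last step left them, time stands still between calls to the robot, and variables do not carry over. Pictures are saved under pics/ and viewed, at most 10 in all, crops included, and the job is handed in when it is done.

Besides the shell and the picture viewer there is one more tool, called after "Emit:" as name(argument=value, ...), one argument or row to a line, values as JSON. send_rows: Moves the arm, as the interface text tells. Its arguments: {"type":"object","properties":{"deltas":{"type":"array"},"squeeze":{"type":"number"}},"required":["deltas"]}

```bash
mkdir -p pics
cat > h.py <<'E'
from workcell import *
import numpy as np, cv2
from scipy.spatial.transform import Rotation as R
def att(c):
    a=np.array(c["attitude"],float)
    return a if a.shape==(3,3) else (R.from_rotvec(a).as_matrix() if a.size==3 else R.from_quat(a).as_matrix())
def ray(c,u,v):
    K=np.array(c["intrinsics"]);k=c["k1"]
    d=np.array([(u-K[0,2])/K[0,0],(v-K[1,2])/K[1,1]]);s=d.copy()
    for _ in range(20): s=d/(1+k*(s@s))
    return np.array(c["position"]),att(c)@np.array([s[0],-s[1],-1])
def onz(c,u,v,z):
    p,d=ray(c,u,v); return p+d*(z-p[2])/d[2]
def proj(c,P):
    q=att(c).T@(np.array(P)-c["position"]);s=np.array([q[0],-q[1]])/-q[2]
    s=s*(1+c["k1"]*(s@s));K=np.array(c["intrinsics"]);return K[0,0]*s[0]+K[0,2],K[1,1]*s[1]+K[1,2]
def snap(n,f):
    c=camera(n);cv2.imwrite("pics/"+f,c["color"][:,:,::-1]);return c
E
python3 - <<'E'
from h import *
import pickle
D={}
for n in("top","scene"):
    c=snap(n,n+"0.png");D[n]=c;print(n,c["position"],c["attitude"],c["intrinsics"],c["k1"])
pickle.dump(D,open("d.pkl","wb"))
print(sense())
E
```

```text
top [0.42586847 0.01362475 1.06776307] [ 0.10606612 -0.12120581 -1.58359705] [[520.42163514   0.         322.79422687]
 [  0.         520.42163514 240.95083298]
 [  0.           0.           1.        ]] -0.15671716028078944
scene [1.3733478  0.52464265 0.83970551] [0.54140849 0.97001915 1.99330674] [[557.59859533   0.         313.55462498]
 [  0.         557.59859533 246.72840089]
 [  0.           0.           1.        ]] -0.1301999056987024
{'t': 0.1, 'joints': array([-1.42529969e+00,  2.63424977e-01, -4.88406660e-02,  1.25939700e+00,
        2.50776847e-05,  1.41553596e+00]), 'qd': array([-0.0002519 ,  0.00018574,  0.00130158, -0.00023585, -0.00092102,
        0.00025629]), 'joint_efforts': array([ 4.98190595e-03, -6.38575959e+01,  3.85068011e+01,  9.87837673e-03,
        4.55087957e-06, -1.37155354e-08]), 'position': array([ 0.1555119 , -0.50116447,  0.19671122]), 'tcp_rot': array([-3.10528163e+00, -4.70519684e-01, -4.60219916e-05]), 'force': array([ 0.02342915, -0.99280021, -0.70393182]), 'ft_torque': array([ 0.02506289,  0.05940615, -0.07718259]), 'grasp_force': 0.0, 'grip_width': 0.08534783566127901}
```

View pics/top0.png

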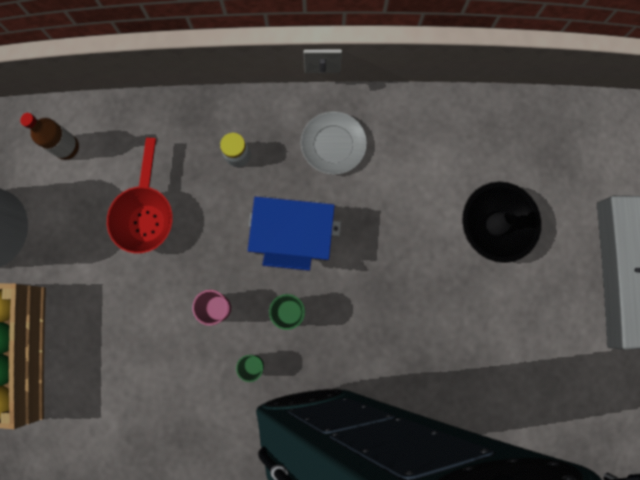

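View pics/scene0.png

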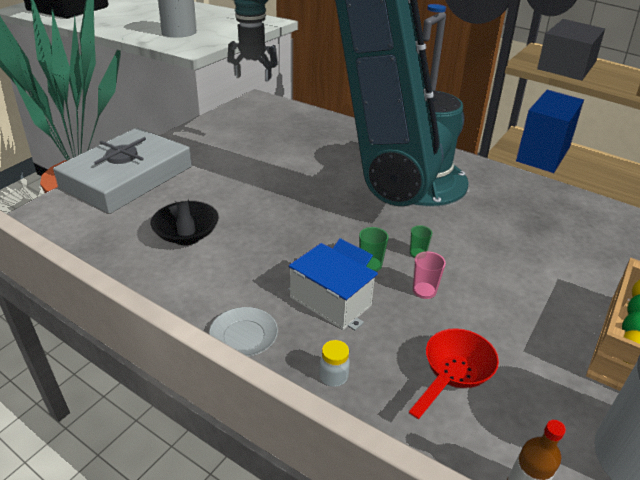

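The top view (up = +x, left = +y) shows the box lid at about (290,228) with its tab at (288,261). The larger green tumbler is at (287,311). A pink one at (211,307) blocks the left side, so I'll push right (-y), where the bench is free.

Run:
```python
from h import *
import pickle
D=pickle.load(open("d.pkl","rb"));c=D["top"]
hsv=cv2.cvtColor(c["color"],cv2.COLOR_RGB2HSV)
m=cv2.inRange(hsv,(105,150,60),(130,255,255));m[:180]=0;m[290:]=0
cn=max(cv2.findContours(m,0,2)[0],key=cv2.contourArea)
# lid plate only: rows via opening w/ polygon
poly=cv2.approxPolyDP(cn,3,True)[:,0];print("lid poly")
for p in poly:print(p,onz(c,*p,.092).round(4),onz(c,*p,.107).round(4))
g=cv2.inRange(hsv,(40,70,30),(85,255,255))
g[:280]=0;g[:, :200]=0;g[390:]=0;g[:,330:]=0
for cc in cv2.findContours(g,0,2)[0]:
    if cv2.contourArea(cc)<100:continue
    h=cv2.convexHull(cc);(x,y),r=cv2.minEnclosingCircle(h);print("green",x,y,r,onz(c,x,y,.088).round(4),onz(c,x,y,.06),cv2.boundingRect(cc))
p=cv2.inRange(hsv,(150,60,60),(175,255,255))
cc=max(cv2.findContours(p,0,2)[0],key=cv2.contourArea);(x,y),r=cv2.minEnclosingCircle(cc);print("pink",x,y,r,onz(c,x,y,.088))
for n,u,v,z in(("cobek",502,222,.055),("gripper-start",0,0,0)):print(n,onz(c,u,v,z))
```

```text
lid poly
[255 197] [0.6551 0.132  0.092 ] [0.6516 0.1302 0.107 ]
[248 250] [0.5525 0.145  0.092 ] [0.5506 0.143  0.107 ]
[263 252] [0.5483 0.1165 0.092 ] [0.5464 0.1149 0.107 ]
[263 264] [0.5255 0.1165 0.092 ] [0.524  0.1149 0.107 ]
[308 269] [0.5148 0.0317 0.092 ] [0.5134 0.0315 0.107 ]
[312 257] [0.5374 0.0239 0.092 ] [0.5357 0.0238 0.107 ]
[328 258] [ 0.535  -0.0062  0.092 ] [ 0.5334 -0.0059  0.107 ]
[333 205] [ 0.637  -0.0176  0.092 ] [ 0.6337 -0.0172  0.107 ]
green 250.17298889160156 367.7393493652344 13.914139747619629 [0.3323 0.1418 0.088 ] [0.32961456 0.14550346 0.06      ] (237, 355, 27, 27)
green 286.47808837890625 311.41485595703125 18.069618225097656 [0.4361 0.0732 0.088 ] [0.43634587 0.07485516 0.06      ] (269, 294, 36, 36)
pink 210.82449340820312 307.4979553222656 18.990137100219727 [0.4448606  0.21589886 0.088     ]
cobek [ 0.60627276 -0.36045618  0.055     ]
gripper-start [1.2119453  0.81179203 0.        ]
```

```bash
cat >> h.py <<'E'
def turn(tilt,yaw):
    "rotvec deg from present pose to tool tilted 'tilt' deg forward from down, heading yaw deg"
    s=sense();R0=R.from_rotvec(s["tcp_rot"])
    Rd=R.from_euler("z",yaw,degrees=True)*R.from_euler("y",-tilt,degrees=True)*R.from_matrix(np.diag([1.,-1,-1]))
    return (Rd*R0.inv()).as_rotvec(degrees=True).round(1)
E
python3 - <<'E'
from h import *
print(turn(32,-6.6), 1000*(np.array([.437,.131,.13])-sense()["position"]))
E
```

```text
[  2.9 -32.1 -23.2] [281.48809722 632.16447119 -66.71121819]
```

Emit:
send_rows(
  deltas=[
    {"dx": 28,"dy": 40,"dz": 0,"claw": 0},
    {"dx": 56,"dy": 80,"claw": 0},
    {"dx": 85,"dy": 120,"rz": -8,"claw": 0},
    {"dx": 115,"dy": 160,"rz": -16,"claw": 0},
    {"dx": 145,"dy": 200,"rz": -23,"claw": 0},
    {"dx": 170,"dy": 240,"rz": -23,"claw": 0},
    {"dx": 195,"dy": 280,"rz": -23,"claw": 0},
    {"dx": 220,"dy": 320,"rz": -23,"claw": 0},
    {"dx": 240,"dy": 360,"rz": -23,"claw": 0},
    {"dx": 250,"dy": 400,"rz": -23,"claw": 0},
  ],
  squeeze=20,
)

```text
invalid input
```

Run:
```python
from h import *
s=sense();print(s["position"],s["joints"],turn(32,-6.6), 1000*(np.array([.437,.131,.13])-s["position"]))
```

```text
[ 0.1555119  -0.50116447  0.19671122] [-1.42529969e+00  2.63424977e-01 -4.88406660e-02  1.25939700e+00
  2.50776847e-05  1.41553596e+00] [  2.9 -32.1 -23.2] [281.48809722 632.16447119 -66.71121819]
```

Perhaps every row needs every field.

Emit:
send_rows(
  deltas=[
    {"dx": 28,"dy": 40,"dz": 0,"rx": 0,"ry": 0,"rz": 0,"claw": 0},
    {"dx": 56,"dy": 80,"dz": 0,"rx": 0,"ry": 0,"rz": 0,"claw": 0},
    {"dx": 85,"dy": 120,"dz": 0,"rx": 0,"ry": 0,"rz": -8,"claw": 0},
    {"dx": 115,"dy": 160,"dz": 0,"rx": 0,"ry": 0,"rz": -16,"claw": 0},
    {"dx": 145,"dy": 200,"dz": 0,"rx": 0,"ry": 0,"rz": -23,"claw": 0},
    {"dx": 170,"dy": 240,"dz": 0,"rx": 0,"ry": 0,"rz": -23,"claw": 0},
    {"dx": 195,"dy": 280,"dz": 0,"rx": 0,"ry": 0,"rz": -23,"claw": 0},
    {"dx": 220,"dy": 320,"dz": 0,"rx": 0,"ry": 0,"rz": -23,"claw": 0},
    {"dx": 240,"dy": 360,"dz": 0,"rx": 0,"ry": 0,"rz": -23,"claw": 0},
    {"dx": 250,"dy": 400,"dz": 0,"rx": 0,"ry": 0,"rz": -23,"claw": 0},
  ],
  squeeze=20,
)

```text
t: 1.1
position: [0.4065, -0.0993, 0.1969]
tcp_rot: [-3.137, 0.157, -0.0]
force: [1.0, 0.3, -0.1]
grip_width: -0.0001
grasp_force: 0.0
```

Run:
```python
from h import *
s=sense();print(s["position"],s["joints"],turn(32,-6.6), 1000*(np.array([.437,.131,.13])-s["position"]))
```

```text
[ 0.40654084 -0.09934579  0.19688419] [-4.35085158e-01  8.05955353e-02 -2.80895427e-01  1.20933799e+00
  1.93228473e-04  2.80638334e+00] [ -3.4 -31.8  -0.9] [ 30.4591605  230.34579344 -66.88419463]
```

Emit:
send_rows(
  deltas=[
    {"dx": 3,"dy": 23,"dz": 0,"rx": 0,"ry": 0,"rz": 8.5,"claw": 0},
    {"dx": 6,"dy": 46,"dz": 0,"rx": 0,"ry": 0,"rz": 17,"claw": 0},
    {"dx": 9,"dy": 69,"dz": 0,"rx": 0,"ry": 0,"rz": 25.5,"claw": 0},
    {"dx": 12,"dy": 92,"dz": 0,"rx": 0,"ry": 0,"rz": 34,"claw": 0},
    {"dx": 15,"dy": 115,"dz": 0,"rx": 0,"ry": 0,"rz": 42.5,"claw": 0},
    {"dx": 18,"dy": 138,"dz": 0,"rx": 0,"ry": 0,"rz": 51,"claw": 0},
    {"dx": 21,"dy": 161,"dz": 0,"rx": 0,"ry": 0,"rz": 59.5,"claw": 0},
    {"dx": 24,"dy": 184,"dz": 0,"rx": 0,"ry": 0,"rz": 68,"claw": 0},
    {"dx": 27,"dy": 207,"dz": 0,"rx": 0,"ry": 0,"rz": 76.5,"claw": 0},
    {"dx": 30,"dy": 230,"dz": 0,"rx": 0,"ry": 0,"rz": 85,"claw": 0},
  ],
)

```text
t: 2.1
position: [0.4354, 0.1295, 0.1969]
tcp_rot: [-2.414, -2.011, 0.001]
force: [0.1, -0.0, 0.6]
grip_width: -0.0
grasp_force: 0.0
```

Emit:
send_rows(
  deltas=[
    {"dx": 0,"dy": 0,"dz": 0,"rx": 0,"ry": 0,"rz": 8.5,"claw": 0},
    {"dx": 0,"dy": 0,"dz": 0,"rx": 0,"ry": 0,"rz": 17,"claw": 0},
    {"dx": 0,"dy": 0,"dz": 0,"rx": 0,"ry": 0,"rz": 25.5,"claw": 0},
    {"dx": 0,"dy": 0,"dz": 0,"rx": 0,"ry": 0,"rz": 34,"claw": 0},
    {"dx": 0,"dy": 0,"dz": 0,"rx": 0,"ry": 0,"rz": 42.5,"claw": 0},
    {"dx": 0,"dy": 0,"dz": 0,"rx": 0,"ry": 0,"rz": 51,"claw": 0},
    {"dx": 0,"dy": 0,"dz": 0,"rx": 0,"ry": 0,"rz": 59.5,"claw": 0},
    {"dx": 0,"dy": 0,"dz": 0,"rx": 0,"ry": 0,"rz": 68,"claw": 0},
    {"dx": 0,"dy": 0,"dz": 0,"rx": 0,"ry": 0,"rz": 76.5,"claw": 0},
    {"dx": 0,"dy": 0,"dz": 0,"rx": 0,"ry": 0,"rz": 85,"claw": 0},
  ],
)

```text
t: 3.1
position: [0.4353, 0.1286, 0.1969]
tcp_rot: [-0.421, -3.113, 0.0]
force: [-0.2, 0.7, 0.0]
grip_width: -0.0003
grasp_force: 0.0
```

```bash
sed -i 's/np.diag(\[1.,-1,-1\])/np.diag([-1.,1,-1])/' h.py
python3 - <<'E'
from h import *
s=sense();print(s["position"],s["joints"],turn(32,-6.6), 1000*(np.array([.437,.131,.13])-s["position"]))
E
```

```text
[0.43534839 0.12856352 0.19686657] [ 1.07295259e-01  1.41895811e-01 -2.08779114e-01  1.22064602e+00
  9.23706947e-06  3.76329157e-01] [ -6.1 -31.5   8.6] [  1.65161021   2.43648245 -66.86656541]
```

Emit:
send_rows(
  deltas=[
    {"dx": 2,"dy": 2,"dz": 0,"rx": -1.5,"ry": -7.8,"rz": 2,"claw": 0},
    {"dx": 2,"dy": 2,"dz": 0,"rx": -3,"ry": -15.5,"rz": 4,"claw": 0},
    {"dx": 2,"dy": 2,"dz": 0,"rx": -4.5,"ry": -23,"rz": 6,"claw": 0},
    {"dx": 2,"dy": 2,"dz": 0,"rx": -6,"ry": -31.5,"rz": 8.5,"claw": 0},
    {"dx": 2,"dy": 2,"dz": -20,"rx": -6,"ry": -31.5,"rz": 8.5,"claw": 0},
    {"dx": 2,"dy": 2,"dz": -40,"rx": -6,"ry": -31.5,"rz": 8.5,"claw": 0},
    {"dx": 2,"dy": 2,"dz": -60,"rx": -6,"ry": -31.5,"rz": 8.5,"claw": 0},
    {"dx": 2,"dy": 2,"dz": -80,"rx": -6,"ry": -31.5,"rz": 8.5,"claw": 0},
    {"dx": 2,"dy": 2,"dz": -90,"rx": -6,"ry": -31.5,"rz": 8.5,"claw": 0},
    {"dx": 2,"dy": 2,"dz": -90,"rx": -6,"ry": -31.5,"rz": 8.5,"claw": 0},
  ],
)

```text
t: 4.1
position: [0.4363, 0.1303, 0.1054]
tcp_rot: [0.158, 2.581, -0.039]
force: [-0.3, -0.1, 0.4]
grip_width: 0.0
grasp_force: 0.0
```

Run:
```python
from h import *
s=sense();print(s["position"],s["joints"],turn(32,-6.6))
c=snap("scene","s1.png");c2=snap("top","t1.png")
a=c["color"][160:340,240:480];b=c2["color"][180:440,180:400]
cv2.imwrite("pics/m1.png",np.hstack([cv2.resize(a,(480,360)),cv2.resize(b,(305,360))])[:,:,::-1])
```

```text
[0.43631375 0.13028233 0.10541536] [ 0.24033244 -0.10094929 -0.93881596  0.20497447 -0.18407159  0.31289548] [-0.3 -0.1  0.3]
```

View pics/m1.png

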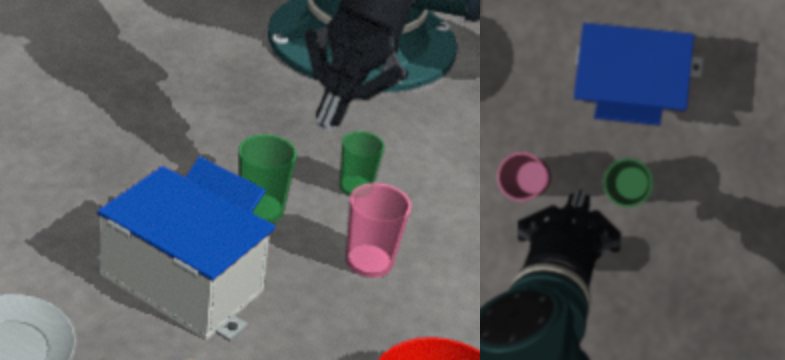

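The scene crop (left) shows the shut fingers above the bench behind the tumbler. In the top crop (right) the tip is at about (580,195), left of the big tumbler at (628,182). The knuckles clear both other tumblers. I'll lean the tool slightly so contact stays below the rim, then go down.

Emit:
send_rows(
  deltas=[
    {"dx": 6,"dy": 2,"dz": 0,"rx": -5,"ry": 0,"rz": 0,"claw": 0},
    {"dx": 6,"dy": 2,"dz": 0,"rx": -10,"ry": 0,"rz": 0,"claw": 0},
    {"dx": 6,"dy": 2,"dz": -15,"rx": -10,"ry": 0,"rz": 0,"claw": 0},
    {"dx": 6,"dy": 2,"dz": -30,"rx": -10,"ry": 0,"rz": 0,"claw": 0},
    {"dx": 6,"dy": 2,"dz": -45,"rx": -10,"ry": 0,"rz": 0,"claw": 0},
    {"dx": 6,"dy": 2,"dz": -60,"rx": -10,"ry": 0,"rz": 0,"claw": 0},
    {"dx": 6,"dy": 2,"dz": -70,"rx": -10,"ry": 0,"rz": 0,"claw": 0},
    {"dx": 6,"dy": 2,"dz": -74,"rx": -10,"ry": 0,"rz": 0,"claw": 0},
    {"dx": 6,"dy": 2,"dz": -74,"rx": -10,"ry": 0,"rz": 0,"claw": 0},
  ],
)

```text
t: 5.1
position: [0.4437, 0.1327, 0.0332]
tcp_rot: [0.093, 2.56, -0.262]
force: [-0.3, 0.7, 0.3]
grip_width: 0.0
grasp_force: 0.0
```

Run:
```python
from h import *
s=sense();print(s["position"],s["joints"])
c=snap("scene","s2.png");c2=snap("top","t2.png")
print(proj(c2,s["position"]),proj(c,s["position"]))
a=c["color"][160:340,280:480];b=c2["color"][220:420,180:360]
cv2.imwrite("pics/m2.png",np.hstack([cv2.resize(a,(444,400)),cv2.resize(b,(356,400))])[:,:,::-1])
```

```text
[0.44374632 0.13266792 0.03323202] [ 0.3829174   0.11754003 -1.02676588 -0.03698738 -0.39809615  0.36052619]
(np.float64(258.10858205369465), np.float64(308.1525882845793)) (np.float64(391.4313237457832), np.float64(264.49478003590525))
```

View pics/m2.png

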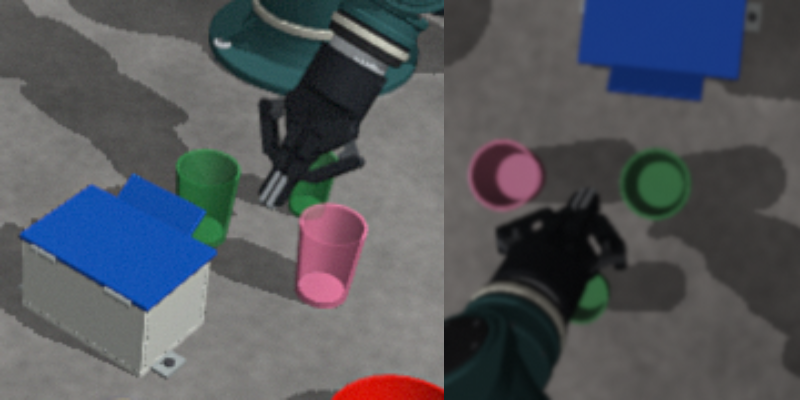

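Scene crop: the tip is at about (270,203) and the tumbler rim at (207,170). Top crop: the tip is at (590,193) and the tumbler at (656,184). The scene projection of the TCP, (247,232) in crop pixels, doesn't match the seen tip, so I'll check that.

Run:
```python
from h import *
import pickle
D=pickle.load(open("d.pkl","rb"))
for n in D: print(n,[np.round(proj(D[n],p)) for p in((.436,.073,.088),(.436,.073,0),(.436,.130,.105),(.5187,.0732,.107),(.535,-.006,.092),(.5525,.145,.092))])
s=sense();c=camera("top");d=camera("scene")
z=R.from_rotvec(s["tcp_rot"]).apply([0,0,1]);print(z)
for k in(0,-.01,-.02,-.03):print(k,proj(c,s["position"]+k*z),proj(d,s["position"]+k*z))
```

```text
top [array([287., 311.]), array([289., 312.]), array([255., 312.]), array([285., 267.]), array([328., 258.]), array([248., 250.])]
scene [array([372., 235.]), array([369., 264.]), array([395., 237.]), array([355., 246.]), array([320., 242.]), array([375., 272.])]
[ 0.52792647 -0.20531458 -0.82409925]
0 (np.float64(258.02334571062863), np.float64(307.9833432914869)) (np.float64(391.43125465136154), np.float64(264.38360917994106))
-0.01 (np.float64(256.50853221923336), np.float64(310.6242161186939)) (np.float64(393.6728546318615), np.float64(260.741884351419))
-0.02 (np.float64(254.96864675657181), np.float64(313.3093330112048)) (np.float64(395.92115180459143), np.float64(257.0870339629606))
-0.03 (np.float64(253.40312054674285), np.float64(316.03971495606373)) (np.float64(398.1760680561416), np.float64(253.4191588048813))
```

Run:
```python
from h import *
a=cv2.imread("pics/s2.png")[225:285,355:425];b=cv2.imread("pics/t2.png")[285:345,220:290]
m=np.hstack([cv2.resize(x,(400,343),interpolation=cv2.INTER_CUBIC) for x in(a,b)])
cv2.circle(m,(int(36.4*5.71),int(39.4*5.71)),4,(0,255,255),1);cv2.circle(m,(400+int(38*5.71),int(23*5.71)),4,(0,255,255),1)
cv2.imwrite("pics/m3.png",m)
```

```text
(no output)
```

View pics/m3.png

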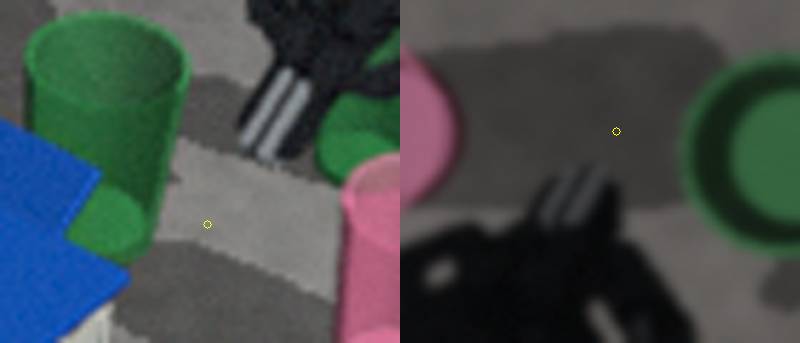

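Run:
```python
from h import *
s=sense();c=camera("top");d=camera("scene")
p,u=ray(c,252.4,314.8);q,v=ray(d,399.7,252.7)
t=np.linalg.lstsq(np.array([u,-v]).T,q-p,rcond=None)[0];P=(p+t[0]*u+q+t[1]*v)/2
print(P,np.linalg.norm(p+t[0]*u-q-t[1]*v),R.from_rotvec(s["tcp_rot"]).inv().apply(P-s["position"]),s["position"])
```

```text
[0.42998468 0.14157419 0.06297241] 0.0028168530212453326 [-0.00388941  0.00208368 -0.03324034] [0.44401595 0.13275939 0.03382088]
```

Both views agree that the real fingertips sit about 30 mm short of the reported TCP along the tool. I'll lower further in small steps and watch the force.

Emit:
send_rows(
  deltas=[
    {"dx": 7,"dy": 0,"dz": -5,"rx": 0,"ry": 0,"rz": 0,"claw": 0},
    {"dx": 14,"dy": 0,"dz": -10,"rx": 0,"ry": 0,"rz": 0,"claw": 0},
    {"dx": 14,"dy": 0,"dz": -15,"rx": 0,"ry": 0,"rz": 0,"claw": 0},
    {"dx": 14,"dy": 0,"dz": -20,"rx": 0,"ry": 0,"rz": 0,"claw": 0},
    {"dx": 14,"dy": 0,"dz": -22,"rx": 0,"ry": 0,"rz": 0,"claw": 0},
    {"dx": 14,"dy": 0,"dz": -22,"rx": 0,"ry": 0,"rz": 0,"claw": 0},
  ],
)

```text
t: 6.0
position: [0.4571, 0.1324, 0.0105]
tcp_rot: [0.093, 2.561, -0.262]
force: [-1.3, -0.3, 0.6]
grip_width: 0.0002
grasp_force: 0.0
```

Emit:
send_rows(
  deltas=[
    {"dx": 0,"dy": 0,"dz": -3,"rx": 0,"ry": 0,"rz": 0,"claw": 0},
    {"dx": 0,"dy": 0,"dz": -6,"rx": 0,"ry": 0,"rz": 0,"claw": 0},
    {"dx": 0,"dy": 0,"dz": -6,"rx": 0,"ry": 0,"rz": 0,"claw": 0},
  ],
)

```text
t: 6.3
position: [0.4573, 0.1325, 0.0047]
tcp_rot: [0.093, 2.56, -0.262]
force: [0.3, 0.3, -0.6]
grip_width: -0.0
grasp_force: 0.0
```

Run:
```python
from h import *
s=sense();print(s["position"],s["force"])
c=snap("scene","s4.png");c2=snap("top","t4.png")
a=c["color"][215:295,345:435];b=c2["color"][285:365,210:300]
cv2.imwrite("pics/m4.png",np.hstack([cv2.resize(x,(400,356),interpolation=cv2.INTER_CUBIC) for x in(a,b)])[:,:,::-1])
```

```text
[0.45734451 0.13252267 0.00473406] [ 0.31207071  0.33838075 -0.63540604]
```

View pics/m4.png

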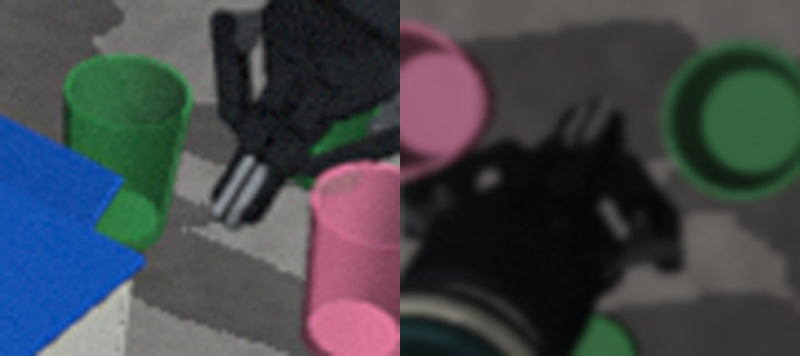

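Scene crop: the tip is at (228,222), still no contact, with an actual tip height of about 33 mm. Top crop: the tip is at (595,103), level with the tumbler centre (735,120). I'll pull back slightly so the knuckle stays off the rim, then start the push.

Emit:
send_rows(
  deltas=[
    {"dx": -5,"dy": 0,"dz": 3,"rx": 0,"ry": 0,"rz": 0,"claw": 0},
    {"dx": -10,"dy": -2,"dz": 5,"rx": 0,"ry": 0,"rz": 0,"claw": 0},
    {"dx": -10,"dy": -6,"dz": 5,"rx": 0,"ry": 0,"rz": 0,"claw": 0},
    {"dx": -10,"dy": -10,"dz": 5,"rx": 0,"ry": 0,"rz": 0,"claw": 0},
    {"dx": -11,"dy": -14,"dz": 5,"rx": 0,"ry": 0,"rz": 0,"claw": 0},
    {"dx": -11,"dy": -18,"dz": 5,"rx": 0,"ry": 0,"rz": 0,"claw": 0},
    {"dx": -12,"dy": -22,"dz": 5,"rx": 0,"ry": 0,"rz": 0,"claw": 0},
    {"dx": -12,"dy": -26,"dz": 5,"rx": 0,"ry": 0,"rz": 0,"claw": 0},
    {"dx": -13,"dy": -30,"dz": 5,"rx": 0,"ry": 0,"rz": 0,"claw": 0},
    {"dx": -13,"dy": -34,"dz": 5,"rx": 0,"ry": 0,"rz": 0,"claw": 0},
  ],
)

```text
t: 7.4
position: [0.4445, 0.0984, 0.0101]
tcp_rot: [0.093, 2.56, -0.261]
force: [-1.2, 2.7, 1.2]
grip_width: -0.0001
grasp_force: 1.2
```

```bash
cat >> h.py <<'E'
def tum(c):
    hsv=cv2.cvtColor(c["color"],cv2.COLOR_RGB2HSV);g=cv2.inRange(hsv,(40,70,30),(85,255,255))
    g[:270]=0;g[:,:200]=0;g[345:]=0;g[:,420:]=0
    for cc in cv2.findContours(g,0,2)[0]:
        if cv2.contourArea(cc)>200:
            (x,y),r=cv2.minEnclosingCircle(cc);w=onz(c,x,y,.088);d=w[:2]-[.596,.063]
            print("tumbler",(x,y,r),w.round(4),"box frame",d@[.9933,-.116],d@[.116,.9933])
E
python3 - <<'E'
from h import *
print(sense()["position"],sense()["force"]);c=snap("top","t5.png");d=snap("scene","s5.png");tum(c)
a=d["color"][195:295,325:435];b=c["color"][265:365,210:320]
cv2.imwrite("pics/m5.png",np.hstack([cv2.resize(x,(400,364),interpolation=cv2.INTER_CUBIC) for x in(a,b)])[:,:,::-1])
E
```

```text
[0.44450306 0.09838614 0.01009717] [-1.22272553  2.66392391  1.247141  ]
tumbler (290.3270568847656, 311.2819519042969, 18.508953094482422) [0.4362 0.0659 0.088 ] box frame -0.15906569330238224 -0.015612615312888586
```

View pics/m5.png

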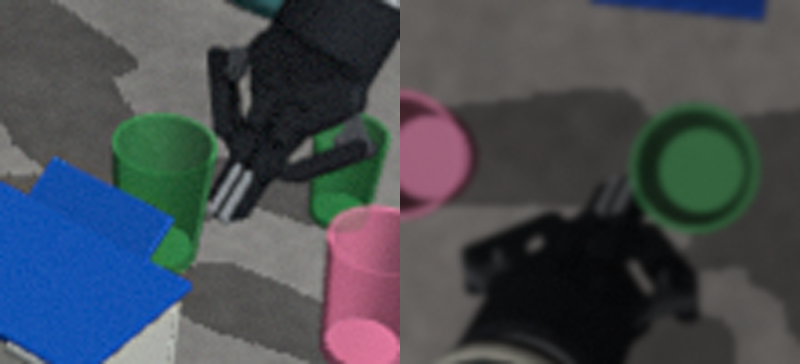

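The tumbler is sliding upright at about 2.7 N. The tip touches a bit robot-ward of its centre, so I'll push along the contact normal for now and re-aim once clear of the pink one.

Emit:
send_rows(
  deltas=[
    {"dx": 1,"dy": -4,"dz": 0,"rx": 0,"ry": 0,"rz": 0,"claw": 0},
    {"dx": 2,"dy": -8,"dz": 0,"rx": 0,"ry": 0,"rz": 0,"claw": 0},
    {"dx": 3,"dy": -12,"dz": 0,"rx": 0,"ry": 0,"rz": 0,"claw": 0},
    {"dx": 4,"dy": -16,"dz": 0,"rx": 0,"ry": 0,"rz": 0,"claw": 0},
    {"dx": 5,"dy": -20,"dz": 0,"rx": 0,"ry": 0,"rz": 0,"claw": 0},
    {"dx": 6,"dy": -24,"dz": 0,"rx": 0,"ry": 0,"rz": 0,"claw": 0},
    {"dx": 7,"dy": -28,"dz": 0,"rx": 0,"ry": 0,"rz": 0,"claw": 0},
    {"dx": 8,"dy": -32,"dz": 0,"rx": 0,"ry": 0,"rz": 0,"claw": 0},
    {"dx": 9,"dy": -36,"dz": 0,"rx": 0,"ry": 0,"rz": 0,"claw": 0},
    {"dx": 9,"dy": -36,"dz": 0,"rx": 0,"ry": 0,"rz": 0,"claw": 0},
  ],
)

```text
t: 8.5
position: [0.4536, 0.062, 0.01]
tcp_rot: [0.094, 2.56, -0.262]
force: [-0.1, 1.3, -0.3]
grip_width: 0.0001
grasp_force: 0.5
```

Run:
```python
from h import *
print(sense()["position"],sense()["force"],sense()["joints"]);c=snap("top","t6.png");tum(c);print(proj(c,[.44,.07,.04]))
```

```text
[0.45355382 0.0620082  0.01004309] [-0.12520375  1.26105767 -0.32123686] [ 0.15887327  0.14019521 -1.15397379 -0.25743816 -0.29100757  0.15221202]
tumbler (309.0, 304.0, 18.43918800354004) [0.4493 0.0308 0.088 ] box frame -0.14198973933137932 -0.04899009504691673
(np.float64(289.5501726159806), np.float64(309.6122710521847))
```

Emit:
send_rows(
  deltas=[
    {"dx": 0,"dy": 5,"dz": 0,"rx": 0,"ry": 0,"rz": 0,"claw": 0},
    {"dx": 2,"dy": 8,"dz": 0,"rx": 0,"ry": 0,"rz": -7,"claw": 0},
    {"dx": 5,"dy": 8,"dz": 0,"rx": 0,"ry": 0,"rz": -14,"claw": 0},
    {"dx": 9,"dy": 8,"dz": 0,"rx": 0,"ry": 0,"rz": -20,"claw": 0},
    {"dx": 11,"dy": 5,"dz": 0,"rx": 0,"ry": 0,"rz": -20,"claw": 0},
    {"dx": 11,"dy": 0,"dz": 0,"rx": 0,"ry": 0,"rz": -20,"claw": 0},
    {"dx": 11,"dy": -4,"dz": 0,"rx": 0,"ry": 0,"rz": -20,"claw": 0},
    {"dx": 10,"dy": -8,"dz": 0,"rx": 0,"ry": 0,"rz": -20,"claw": 0},
    {"dx": 9,"dy": -12,"dz": 0,"rx": 0,"ry": 0,"rz": -20,"claw": 0},
    {"dx": 9,"dy": -12,"dz": 0,"rx": 0,"ry": 0,"rz": -20,"claw": 0},
  ],
)

```text
t: 9.55
position: [0.4619, 0.0498, 0.0101]
tcp_rot: [0.543, 2.532, -0.392]
force: [0.0, 0.4, 0.6]
grip_width: 0.0
grasp_force: 0.4
```

Run:
```python
from h import *
print(sense()["position"],sense()["force"]);c=snap("top","t7.png");d=snap("scene","s7.png");tum(c)
a=d["color"][195:295,305:415];b=c["color"][255:365,240:361]
cv2.imwrite("pics/m7.png",np.hstack([cv2.resize(x,(400,364),interpolation=cv2.INTER_CUBIC) for x in(a,b)])[:,:,::-1])
```

```text
[0.46191573 0.0497578  0.01007447] [0.01087862 0.42489556 0.55535735]
tumbler (313.57965087890625, 304.47344970703125, 18.4279727935791) [0.4483 0.0222 0.088 ] box frame -0.1420060618075158 -0.05761731471988205
```

View pics/m7.png

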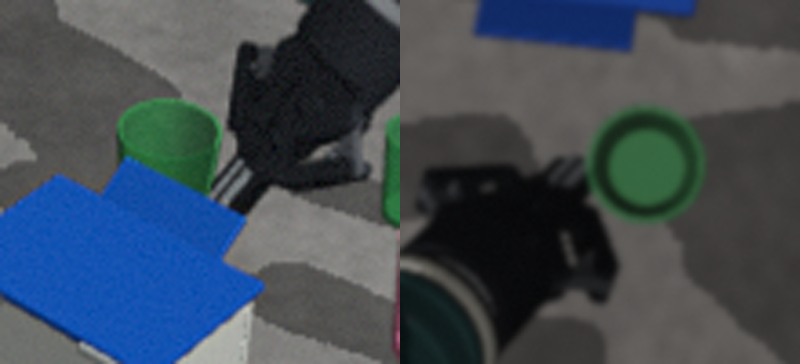

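The tip is now level with the tumbler centre, and the tumbler is upright and clear of the tab. I'll carry on pushing.

Emit:
send_rows(
  deltas=[
    {"dx": 0,"dy": -4,"dz": 0,"rx": 0,"ry": 0,"rz": 0,"claw": 0},
    {"dx": -1,"dy": -8,"dz": 0,"rx": 0,"ry": 0,"rz": 0,"claw": 0},
    {"dx": -1,"dy": -12,"dz": 0,"rx": 0,"ry": 0,"rz": 0,"claw": 0},
    {"dx": -2,"dy": -16,"dz": 0,"rx": 0,"ry": 0,"rz": 0,"claw": 0},
    {"dx": -2,"dy": -20,"dz": 0,"rx": 0,"ry": 0,"rz": 0,"claw": 0},
    {"dx": -3,"dy": -24,"dz": 0,"rx": 0,"ry": 0,"rz": 0,"claw": 0},
    {"dx": -3,"dy": -28,"dz": 0,"rx": 0,"ry": 0,"rz": 0,"claw": 0},
    {"dx": -4,"dy": -32,"dz": 0,"rx": 0,"ry": 0,"rz": 0,"claw": 0},
    {"dx": -4,"dy": -36,"dz": 0,"rx": 0,"ry": 0,"rz": 0,"claw": 0},
    {"dx": -5,"dy": -40,"dz": 0,"rx": 0,"ry": 0,"rz": 0,"claw": 0},
  ],
)

```text
t: 10.65
position: [0.4576, 0.0102, 0.0101]
tcp_rot: [0.542, 2.532, -0.392]
force: [0.2, 3.4, 1.5]
grip_width: 0.0
grasp_force: 1.1
```

Run:
```python
from h import *
print(sense()["position"],sense()["force"],sense()["joints"]);c=snap("top","t8.png");tum(c)
```

```text
[0.45761003 0.01022907 0.01010668] [0.21242442 3.44453835 1.54352441] [ 0.1467695   0.18486839 -1.03733916 -0.06910048 -0.44633756  0.47257626]
tumbler (333.4382629394531, 303.0308532714844, 18.268211364746094) [ 0.4504 -0.015   0.088 ] box frame -0.13560753288019667 -0.0943827117468781
```

Emit:
send_rows(
  deltas=[
    {"dx": 0,"dy": -4,"dz": 0,"rx": 0,"ry": 0,"rz": 0,"claw": 0},
    {"dx": 0,"dy": -8,"dz": 0,"rx": 0,"ry": 0,"rz": 0,"claw": 0},
    {"dx": 0,"dy": -12,"dz": 0,"rx": 0,"ry": 0,"rz": 0,"claw": 0},
    {"dx": 0,"dy": -16,"dz": 0,"rx": 0,"ry": 0,"rz": 0,"claw": 0},
    {"dx": 0,"dy": -20,"dz": 0,"rx": 0,"ry": 0,"rz": 0,"claw": 0},
    {"dx": 0,"dy": -24,"dz": 0,"rx": 0,"ry": 0,"rz": 0,"claw": 0},
    {"dx": 0,"dy": -28,"dz": 0,"rx": 0,"ry": 0,"rz": 0,"claw": 0},
    {"dx": 0,"dy": -32,"dz": 0,"rx": 0,"ry": 0,"rz": 0,"claw": 0},
    {"dx": 0,"dy": -35,"dz": 0,"rx": 0,"ry": 0,"rz": 0,"claw": 0},
    {"dx": 0,"dy": -36,"dz": 0,"rx": 0,"ry": 0,"rz": 0,"claw": 0},
  ],
)

```text
t: 11.7
position: [0.4575, -0.0258, 0.0101]
tcp_rot: [0.543, 2.532, -0.392]
force: [-0.7, 1.7, 1.2]
grip_width: 0.0003
grasp_force: 1.1
```

Emit:
send_rows(
  deltas=[
    {"dx": 0,"dy": 4,"dz": 0,"rx": 0,"ry": 0,"rz": 0,"claw": 0},
    {"dx": -5,"dy": 15,"dz": 0,"rx": 0,"ry": 0,"rz": 0,"claw": 0},
    {"dx": -15,"dy": 35,"dz": 5,"rx": 0,"ry": 0,"rz": 0,"claw": 0},
    {"dx": -25,"dy": 55,"dz": 20,"rx": 0,"ry": 0,"rz": 0,"claw": 0},
    {"dx": -30,"dy": 75,"dz": 50,"rx": 0,"ry": 0,"rz": 0,"claw": 0},
    {"dx": -30,"dy": 85,"dz": 80,"rx": 0,"ry": 0,"rz": 0,"claw": 0},
    {"dx": -30,"dy": 90,"dz": 110,"rx": 0,"ry": 0,"rz": 0,"claw": 0},
    {"dx": -30,"dy": 90,"dz": 120,"rx": 0,"ry": 0,"rz": 0,"claw": 0},
    {"dx": -30,"dy": 90,"dz": 120,"rx": 0,"ry": 0,"rz": 0,"claw": 0},
  ],
)

```text
t: 12.6
position: [0.4284, 0.0653, 0.1317]
tcp_rot: [0.542, 2.529, -0.39]
force: [-0.2, 0.6, -0.7]
grip_width: -0.0003
grasp_force: 0.0
```

Run:
```python
from h import *
s=sense();print(s["position"],s["joints"]);c=snap("top","t9.png");tum(c)
print(turn(60,-6.6),turn(75,-6.6),turn(75,10))
```

```text
[0.42842253 0.06527638 0.13170117] [ 0.32633295 -0.02692744 -0.77496722  0.4887804  -0.51228982  0.660085  ]
tumbler (352.5709228515625, 300.3668518066406, 17.767200469970703) [ 0.4547 -0.051   0.088 ] box frame -0.12710603907267337 -0.1296537458950689
[  1.3 -28.4  22.2] [ -3.3 -42.8  23. ] [  2.9 -43.3  38.8]
```

Step 1 is met: the tumbler stands at box y ≈ -0.130. Next I'll work out the lid path for the real tip, which is about 30 mm behind the TCP.

```bash
cat > plan.py <<'E'
from h import *
OFF=.030
H=np.array([.646,.057]);bx=np.array([.9933,-.116])
def world(d,z,tilt):  # real tip centre at distance d in front of the hinge, height z -> TCP
    t=np.radians(tilt);P=np.r_[H-bx*d,z]
    return P+OFF*np.r_[bx*np.sin(t),-np.cos(t)]
def theta(d,z,tilt,h=.011):
    t=np.radians(tilt);f=np.array([-np.sin(t),-np.cos(t)]) # (outward, up)
    w=np.array([-f[1],f[0]]);w*=np.sign(w[1]);T=np.array([d,z-.085])
    pts=[T+k*w-f*b for k in np.linspace(-h,h,9) for b in np.linspace(0,.05,26)]
    best=(-1,0)
    for a in np.radians(np.arange(0,120,1)):
        c,s=np.cos(a),np.sin(a);L=np.array([[c,s],[-s,c]])
        q=np.array(pts)@L.T;u,v=q.T
        surf=np.where(u<.106,0,(u-.106)*.684)
        bad=(u<.132)&(v>surf+1e-4)
        if not bad.any(): return np.degrees(a),u[np.argmax(v-surf-(u>=.132))]
    return 120,0
E
python3 - <<'E'
from plan import *
for al in(-8,0,10,20,30,40,50,60,70,80,90,95,100):
    o=[]
    for tilt in(60,75):
        a=np.radians(al);d,z=.118*np.cos(a),.085+.118*np.sin(a)
        o+=[np.round(theta(d,z,tilt),3)]
    print(al,round(d,3),round(z,3),*o)
print(1000*(world(.170,.097,60)-sense()["position"]).round(4),turn(60,-6.6))
E
```

```text
-8 0.117 0.069 [0.    0.111] [0.    0.114]
0 0.118 0.085 [3.    0.113] [3.    0.116]
10 0.116 0.105 [13.     0.115] [12.     0.117]
20 0.111 0.125 [22.     0.116] [21.     0.119]
30 0.102 0.144 [32.     0.118] [31.     0.121]
40 0.09 0.161 [41.    0.12] [40.     0.123]
50 0.076 0.175 [50.     0.122] [49.     0.124]
60 0.059 0.187 [59.     0.123] [58.     0.125]
70 0.04 0.196 [68.     0.125] [67.     0.127]
80 0.02 0.201 [77.     0.126] [77.     0.108]
90 0.0 0.203 [87.     0.109] [88.     0.107]
95 -0.01 0.203 [92.     0.108] [94.     0.107]
100 -0.02 0.201 [98.     0.108] [100.      0.107]
[ 75.2   8.8 -48.4] [  1.3 -28.4  22.2]
```

Emit:
send_rows(
  deltas=[
    {"dx": 0,"dy": 2,"dz": 20,"rx": 0,"ry": -7,"rz": 5.5,"claw": 0},
    {"dx": 0,"dy": 4,"dz": 20,"rx": 0.5,"ry": -14,"rz": 11,"claw": 0},
    {"dx": 0,"dy": 6,"dz": 20,"rx": 1,"ry": -21,"rz": 16.5,"claw": 0},
    {"dx": 0,"dy": 9,"dz": 20,"rx": 1.3,"ry": -28.4,"rz": 22.2,"claw": 0},
    {"dx": 0,"dy": 9,"dz": 0,"rx": 1.3,"ry": -28.4,"rz": 22.2,"claw": 0},
    {"dx": 20,"dy": 9,"dz": -15,"rx": 1.3,"ry": -28.4,"rz": 22.2,"claw": 0},
    {"dx": 45,"dy": 9,"dz": -35,"rx": 1.3,"ry": -28.4,"rz": 22.2,"claw": 0},
    {"dx": 65,"dy": 9,"dz": -48,"rx": 1.3,"ry": -28.4,"rz": 22.2,"claw": 0},
    {"dx": 65,"dy": 9,"dz": -48,"rx": 1.3,"ry": -28.4,"rz": 22.2,"claw": 0},
    {"dx": 65,"dy": 9,"dz": -48,"rx": 1.3,"ry": -28.4,"rz": 22.2,"claw": 0},
  ],
)

```text
t: 13.65
position: [0.5286, 0.1098, 0.1713]
tcp_rot: [0.137, 2.148, -0.089]
force: [-0.1, -0.1, 0.6]
grip_width: -0.0001
grasp_force: 0.0
```

Run:
```python
from plan import *
s=sense();print(s["position"],s["joints"],s["force"],turn(60,-6.6),1000*(world(.118,.069,60)-s["position"]))
c=snap("scene","s10.png");c2=snap("top","t10.png");tum(c2)
a=c["color"][175:305,275:415];b=c2["color"][215:345,230:370]
cv2.imwrite("pics/m10.png",np.hstack([cv2.resize(x,(400,371),interpolation=cv2.INTER_CUBIC) for x in(a,b)])[:,:,::-1])
```

```text
[0.52862338 0.10980916 0.1712768 ] [ 0.23691424 -0.04253892 -1.1769795  -0.52028556 -0.31328961  0.20095708] [-0.10609321 -0.08778739  0.63979867] [ 0.2 -3.3  1.1] [  25.97390949  -42.13493143 -117.27679892]
tumbler (352.5709228515625, 300.3668518066406, 17.767200469970703) [ 0.4547 -0.051   0.088 ] box frame -0.12710603907267337 -0.1296537458950689
```

View pics/m10.png

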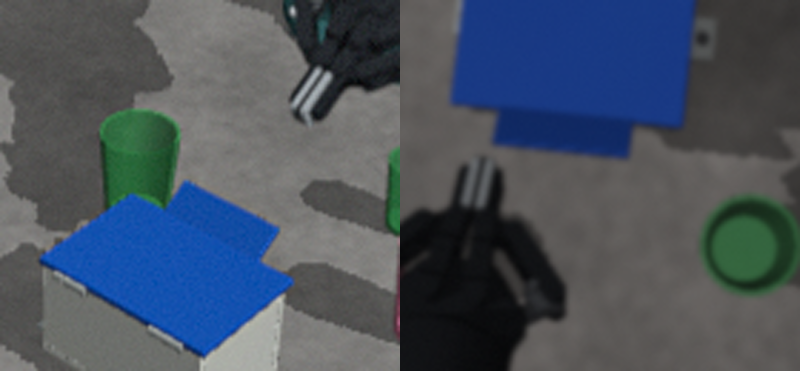

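Emit:
send_rows(
  deltas=[
    {"dx": -25,"dy": 0,"dz": 0,"rx": 0,"ry": 0,"rz": 0,"claw": 0},
    {"dx": -50,"dy": 0,"dz": 0,"rx": 0,"ry": 0,"rz": 0,"claw": 0},
    {"dx": -50,"dy": -20,"dz": 0,"rx": 0,"ry": 0,"rz": 0,"claw": 0},
    {"dx": -50,"dy": -36,"dz": 0,"rx": 0,"ry": 0,"rz": 0,"claw": 0},
    {"dx": -50,"dy": -36,"dz": 0,"rx": 0,"ry": 0,"rz": 0,"claw": 0},
  ],
)

```text
t: 14.25
position: [0.4845, 0.0786, 0.1924]
tcp_rot: [0.144, 2.168, -0.095]
force: [-0.1, 0.2, -0.5]
grip_width: -0.0001
grasp_force: 0.0
```

Run:
```python
from plan import *
s=sense();print(s["position"],s["joints"],s["qd"].round(2),s["force"],turn(60,-6.6),1000*(world(.170,.099,60)-s["position"]))
```

```text
[0.48445903 0.07863386 0.19238937] [ 0.15774288 -0.22336561 -1.17698167 -0.33047042 -0.25177859  0.1606926 ] [ 0.04  0.03  0.   -0.02 -0.05  0.05] [-0.07599195  0.23734598 -0.52640514] [ 0.2 -4.5  1.4] [  18.48666511   -4.92763165 -108.38936993]
```

The elbow joint j3 is at its limit (-1.18), so a tilt of 60° isn't reachable this close in. I'll fit the arm's kinematics from the recorded samples to choose a reachable tilt path.

```bash
cat > kin.py <<'E'
from plan import *
from scipy.optimize import least_squares
J=np.array([[-1.4253,.263425,-.048841,1.259397,0,1.415536],[-.435085,.0805955,-.2808954,1.209338,.0002,2.806383],[.107295,.141896,-.208779,1.220646,0,.376329],
[.240332,-.100949,-.938816,.204974,-.184072,.312895],[.382917,.11754,-1.026766,-.036987,-.398096,.360526],[.158873,.140195,-1.153974,-.257438,-.291008,.152212],
[.14677,.184868,-1.037339,-.069101,-.446338,.472576],[.326333,-.026927,-.774967,.48878,-.51229,.660085],[.236914,-.042539,-1.17698,-.520286,-.31329,.200957],[.157743,-.223366,-1.176982,-.33047,-.251779,.160693]])
P=np.array([[.155512,-.501164,.196711],[.406541,-.099346,.196884],[.435348,.128564,.196867],[.436314,.130282,.105415],[.443746,.132668,.033232],[.453554,.062008,.010043],[.45761,.010229,.010107],[.428423,.065276,.131701],[.528623,.109809,.171277],[.484459,.078634,.192389]])
def fk(x,j,s5):
    a,e,h,x1,z1,x2,z2,w,t=x;E=R.from_euler
    A=E("z",j[0]);B=A*E("y",j[1]);C=A*E("y",j[1]-j[2]);D=A*E("y",j[1]-j[2]+j[3]);F=D*E("z",s5*j[4])
    return A.apply([a,e,h])+B.apply([x1,0,z1])+C.apply([x2,0,z2])+D.apply([w,0,0])+F.apply([t,0,0]),F.apply([1,0,0])
fits=[]
for s5 in(1,-1):
    f=least_squares(lambda x:np.ravel([fk(x,j,s5)[0]-p for j,p in zip(J,P)]),[0,-.08,.3,0,.3,.3,0,.1,.15])
    fits.append((f.cost,s5,f.x))
cost,S5,X=min(fits,key=lambda q:q[0])
def ik(p,tilt,yaw):
    t,y=np.radians([tilt,yaw]);z=np.array([np.sin(t)*np.cos(y),np.sin(t)*np.sin(y),-np.cos(t)])
    def g(q):
        a,b=fk(X,q,S5);return np.r_[a-p,.3*(b-z)]
    f=least_squares(g,J[9][:5],bounds=([-2.65,-.89,-1.18,-2.13,-1.35],[2.65,1.7,1.37,2.11,1.29]))
    return np.sqrt(2*f.cost)*1000,f.x
E
python3 - <<'E'
from kin import *
print(cost,S5,X.round(4),fk(X,J[9],S5)[1],R.from_rotvec([.144,2.168,-.095]).apply([0,0,1]))
for d,z in((.17,.099),(.135,.08),(.118,.075),(.118,.105),(.1,.144),(.076,.175),(.04,.19),(0,.195),(-.02,.193)):
    print(d,z,*[(t,ik(world(d,z,t),t,-6.6)[0].round(1)) for t in(20,30,40,45,50,60,75)])
E
```

```text
3.154521430881788e-11 1 [ 0.      0.0812  0.1593 -0.      0.5815  0.3697  0.0507  0.139   0.3197] [ 0.81581439 -0.1224921  -0.56519251] [ 0.81591007 -0.12277006 -0.56499405]
0.17 0.099 (20, np.float64(0.0)) (30, np.float64(0.0)) (40, np.float64(0.0)) (45, np.float64(8.4)) (50, np.float64(27.9)) (60, np.float64(66.5)) (75, np.float64(121.8))
0.135 0.08 (20, np.float64(0.0)) (30, np.float64(0.0)) (40, np.float64(0.0)) (45, np.float64(4.8)) (50, np.float64(24.5)) (60, np.float64(63.3)) (75, np.float64(119.0))
0.118 0.075 (20, np.float64(0.0)) (30, np.float64(0.0)) (40, np.float64(0.0)) (45, np.float64(0.6)) (50, np.float64(20.3)) (60, np.float64(59.2)) (75, np.float64(115.0))
0.118 0.105 (20, np.float64(0.0)) (30, np.float64(0.0)) (40, np.float64(0.0)) (45, np.float64(0.0)) (50, np.float64(8.9)) (60, np.float64(48.1)) (75, np.float64(105.2))
0.1 0.144 (20, np.float64(0.0)) (30, np.float64(0.0)) (40, np.float64(0.0)) (45, np.float64(0.0)) (50, np.float64(0.0)) (60, np.float64(26.8)) (75, np.float64(85.0))
0.076 0.175 (20, np.float64(0.0)) (30, np.float64(0.0)) (40, np.float64(0.0)) (45, np.float64(0.0)) (50, np.float64(0.0)) (60, np.float64(6.2)) (75, np.float64(64.9))
0.04 0.19 (20, np.float64(0.0)) (30, np.float64(0.0)) (40, np.float64(0.0)) (45, np.float64(0.0)) (50, np.float64(0.0)) (60, np.float64(0.0)) (75, np.float64(45.7))
0 0.195 (20, np.float64(0.0)) (30, np.float64(0.0)) (40, np.float64(0.0)) (45, np.float64(0.0)) (50, np.float64(0.0)) (60, np.float64(0.0)) (75, np.float64(26.4))
-0.02 0.193 (20, np.float64(0.0)) (30, np.float64(0.0)) (40, np.float64(0.0)) (45, np.float64(0.0)) (50, np.float64(0.0)) (60, np.float64(0.0)) (75, np.float64(17.2))
```

Run:
```python
from kin import *
s=sense();p0=s["position"]
print("turn",turn(40,-6.6),"approach",1000*(world(.172,.124,40)-p0),"in",1000*(world(.118,.06,40)-world(.172,.124,40)))
b=world(.118,.06,40)
for d,z in((.118,.06),(.118,.08),(.116,.10),(.112,.12),(.105,.14),(.095,.155),(.08,.17),(.062,.182),(.042,.190),(.02,.195),(0,.196),(-.015,.194),(-.03,.19)):
    print(d,z,np.round(theta(d,z,40),3),(1000*(world(d,z,40)-b)).round(0),ik(world(d,z,40),40,-6.6)[0].round(1))
```

```text
turn [ 2.7 15.4  1.3] approach [  9.84780208  -3.91876412 -91.37070322] in [ 53.6382  -6.264  -64.    ]
0.118 0.06 [0.    0.131] [0. 0. 0.] 0.0
0.118 0.08 [4.    0.132] [ 0.  0. 20.] 0.0
0.116 0.1 [12.     0.132] [ 2. -0. 40.] 0.0
0.112 0.12 [21.     0.112] [ 6. -1. 60.] 0.0
0.105 0.14 [30.     0.115] [13. -2. 80.] 0.0
0.095 0.155 [39.     0.116] [23. -3. 95.] 0.0
0.08 0.17 [49.     0.116] [ 38.  -4. 110.] 0.0
0.062 0.182 [60.     0.117] [ 56.  -6. 122.] 0.0
0.042 0.19 [70.     0.117] [ 75.  -9. 130.] 0.0
0.02 0.195 [81.     0.117] [ 97. -11. 135.] 0.0
0 0.196 [91.     0.118] [117. -14. 136.] 0.0
-0.015 0.194 [98.     0.118] [132. -15. 134.] 0.0
-0.03 0.19 [105.      0.118] [147. -17. 130.] 0.0
```

Everything is reachable at a 40° tilt. First the pre-approach pose.

Emit:
send_rows(
  deltas=[
    {"dx": 3,"dy": -1,"dz": 0,"rx": 1,"ry": 6,"rz": 0.5,"claw": 0},
    {"dx": 6,"dy": -2,"dz": 0,"rx": 2,"ry": 12,"rz": 1,"claw": 0},
    {"dx": 10,"dy": -4,"dz": 0,"rx": 2.7,"ry": 15.4,"rz": 1.3,"claw": 0},
    {"dx": 10,"dy": -4,"dz": -25,"rx": 2.7,"ry": 15.4,"rz": 1.3,"claw": 0},
    {"dx": 10,"dy": -4,"dz": -50,"rx": 2.7,"ry": 15.4,"rz": 1.3,"claw": 0},
    {"dx": 10,"dy": -4,"dz": -75,"rx": 2.7,"ry": 15.4,"rz": 1.3,"claw": 0},
    {"dx": 10,"dy": -4,"dz": -91,"rx": 2.7,"ry": 15.4,"rz": 1.3,"claw": 0},
    {"dx": 10,"dy": -4,"dz": -91,"rx": 2.7,"ry": 15.4,"rz": 1.3,"claw": 0},
  ],
)

```text
t: 15.05
position: [0.4927, 0.076, 0.0977]
tcp_rot: [0.138, 2.447, -0.052]
force: [0.5, -0.1, 0.0]
grip_width: -0.0001
grasp_force: 0.0
```

Run:
```python
from plan import *
s=sense();print(s["position"],s["force"],turn(40,-6.6),1000*(world(.172,.124,40)-s["position"]),"to in",1000*(world(.118,.06,40)-s["position"]))
```

```text
[0.49271051 0.07595982 0.09770814] [ 0.54248291 -0.1190359   0.01201597] [ 0.1 -0.4 -0.1] [ 1.59632179 -1.24472483  3.31052297] to in [ 55.23452179  -7.50872483 -60.68947703]
```

Emit:
send_rows(
  deltas=[
    {"dx": 7,"dy": -1,"dz": -10,"rx": 0,"ry": 0,"rz": 0,"claw": 0},
    {"dx": 15,"dy": -2,"dz": -20,"rx": 0,"ry": 0,"rz": 0,"claw": 0},
    {"dx": 23,"dy": -3,"dz": -30,"rx": 0,"ry": 0,"rz": 0,"claw": 0},
    {"dx": 31,"dy": -4,"dz": -40,"rx": 0,"ry": 0,"rz": 0,"claw": 0},
    {"dx": 39,"dy": -5,"dz": -50,"rx": 0,"ry": 0,"rz": 0,"claw": 0},
    {"dx": 47,"dy": -6,"dz": -58,"rx": 0,"ry": 0,"rz": 0,"claw": 0},
    {"dx": 54,"dy": -7,"dz": -61,"rx": 0,"ry": 0,"rz": 0,"claw": 0},
    {"dx": 54,"dy": -7,"dz": -61,"rx": 0,"ry": 0,"rz": 0,"claw": 0},
  ],
)

```text
t: 15.85
position: [0.5499, 0.0689, 0.0402]
tcp_rot: [0.138, 2.442, -0.051]
force: [-0.0, -0.8, 0.6]
grip_width: 0.0002
grasp_force: 0.0
```

Run:
```python
from plan import *
s=sense();print(s["position"],s["force"],1000*(world(.118,.06,40)-s["position"]))
c=snap("scene","s11.png");c2=snap("top","t11.png");tum(c2)
a=c["color"][175:305,275:415];b=c2["color"][195:325,220:360]
cv2.imwrite("pics/m11.png",np.hstack([cv2.resize(x,(400,371),interpolation=cv2.INTER_CUBIC) for x in(a,b)])[:,:,::-1])
```

```text
[0.5498859  0.0688958  0.04015724] [-0.02418666 -0.84624268  0.62068713] [-1.94087411 -0.44470553 -3.1385724 ]
tumbler (352.7250061035156, 300.1000061035156, 17.96076011657715) [ 0.4552 -0.0513  0.088 ] box frame -0.12657988330835948 -0.129895315280362
```

View pics/m11.png

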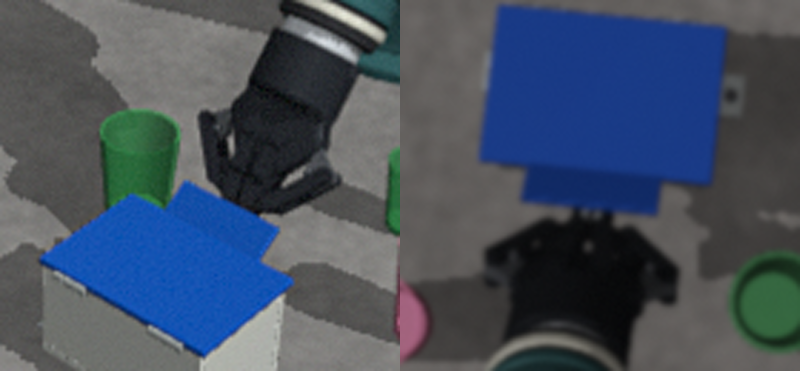

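The fingers are under the tab with no contact, and the tumbler stands clear at the right. Now lift along the arc.

Emit:
send_rows(
  deltas=[
    {"dx": 0,"dy": 0,"dz": 7,"rx": 0,"ry": 0,"rz": 0,"claw": 0},
    {"dx": 0,"dy": 0,"dz": 14,"rx": 0,"ry": 0,"rz": 0,"claw": 0},
    {"dx": 0,"dy": 0,"dz": 21,"rx": 0,"ry": 0,"rz": 0,"claw": 0},
    {"dx": 0,"dy": 0,"dz": 28,"rx": 0,"ry": 0,"rz": 0,"claw": 0},
    {"dx": 0,"dy": 0,"dz": 35,"rx": 0,"ry": 0,"rz": 0,"claw": 0},
    {"dx": 1,"dy": 0,"dz": 42,"rx": 0,"ry": 0,"rz": 0,"claw": 0},
    {"dx": 2,"dy": 0,"dz": 49,"rx": 0,"ry": 0,"rz": 0,"claw": 0},
    {"dx": 4,"dy": -1,"dz": 57,"rx": 0,"ry": 0,"rz": 0,"claw": 0},
  ],
)

```text
t: 16.75
position: [0.5528, 0.068, 0.0975]
tcp_rot: [0.138, 2.442, -0.051]
force: [-0.9, 0.7, -0.8]
grip_width: 0.0004
grasp_force: 0.3
```

```bash
cat >> plan.py <<'E'
def blue(c):
    hsv=cv2.cvtColor(c["color"],cv2.COLOR_RGB2HSV);m=cv2.inRange(hsv,(105,130,40),(130,255,255));m[:100]=0;m[320:]=0;m[:,:220]=0;m[:,420:]=0
    cc=max(cv2.findContours(m,0,2)[0],key=cv2.contourArea);return cv2.boundingRect(cc),cv2.contourArea(cc)
def expect(c,a):
    "bounding box of the lid plate+tab corners at angle a deg"
    a=np.radians(a);by=np.array([.116,.9933]);q=[]
    for u,v,w in((0,.007,.078),(.106,.007,.078),(.130,.022,.045)):
        for s in(1,-1):
            d=u*np.cos(a)-v*np.sin(a);z=.085+u*np.sin(a)+v*np.cos(a)
            q.append(proj(c,np.r_[H-bx*d+by*w*s,z]))
    q=np.array(q);return np.r_[q.min(0),q.max(0)-q.min(0)].round()
E
python3 - <<'E'
from plan import *
s=sense();print(s["position"],s["force"]);b=s["position"]-world(0,0,40)
d=-(b[:2]@bx);print("tip",d,b[2],theta(d,b[2],40))
for n in("scene","top"):
    c=snap(n,n+"12.png");print(blue(c),[(a,*expect(c,a)) for a in(0,10,20,30)])
E
```

```text
[0.55283651 0.06795925 0.09745057] [-0.8619615   0.65717634 -0.81650709]
tip 0.1130961459803505 0.12043190211140549 (np.float64(20.0), np.float64(0.11289403805550521))
((288, 226, 89, 74), 3563.5) [(0, np.float64(288.0), np.float64(237.0), np.float64(89.0), np.float64(60.0)), (10, np.float64(287.0), np.float64(230.0), np.float64(90.0), np.float64(67.0)), (20, np.float64(287.0), np.float64(224.0), np.float64(89.0), np.float64(74.0)), (30, np.float64(287.0), np.float64(219.0), np.float64(87.0), np.float64(79.0))]
((246, 196, 88, 64), 4405.0) [(0, np.float64(247.0), np.float64(197.0), np.float64(87.0), np.float64(73.0)), (10, np.float64(246.0), np.float64(196.0), np.float64(89.0), np.float64(69.0)), (20, np.float64(245.0), np.float64(196.0), np.float64(90.0), np.float64(63.0)), (30, np.float64(244.0), np.float64(195.0), np.float64(90.0), np.float64(55.0))]
```

The lid is at about 19°, matching the model. Continue.

Emit:
send_rows(
  deltas=[
    {"dx": 4,"dy": 0,"dz": 10,"rx": 0,"ry": 0,"rz": 0,"claw": 0},
    {"dx": 8,"dy": -1,"dz": 20,"rx": 0,"ry": 0,"rz": 0,"claw": 0},
    {"dx": 13,"dy": -1,"dz": 28,"rx": 0,"ry": 0,"rz": 0,"claw": 0},
    {"dx": 18,"dy": -2,"dz": 35,"rx": 0,"ry": 0,"rz": 0,"claw": 0},
    {"dx": 25,"dy": -3,"dz": 43,"rx": 0,"ry": 0,"rz": 0,"claw": 0},
    {"dx": 33,"dy": -3,"dz": 50,"rx": 0,"ry": 0,"rz": 0,"claw": 0},
    {"dx": 42,"dy": -4,"dz": 56,"rx": 0,"ry": 0,"rz": 0,"claw": 0},
    {"dx": 51,"dy": -5,"dz": 62,"rx": 0,"ry": 0,"rz": 0,"claw": 0},
    {"dx": 60,"dy": -6,"dz": 66,"rx": 0,"ry": 0,"rz": 0,"claw": 0},
    {"dx": 60,"dy": -6,"dz": 66,"rx": 0,"ry": 0,"rz": 0,"claw": 0},
  ],
)

```text
t: 17.85
position: [0.6147, 0.0617, 0.1637]
tcp_rot: [0.138, 2.44, -0.051]
force: [-0.2, 0.3, 0.3]
grip_width: 0.0002
grasp_force: 0.3
```

Run:
```python
from plan import *
s=sense();print(s["position"],s["force"]);b=s["position"]-world(0,0,40)
d=-(b[:2]@bx);print("tip",d,b[2],theta(d,b[2],40))
for n in("scene","top"):
    c=snap(n,n+"13.png");print(blue(c),[(a,*expect(c,a)) for a in(50,60,65,70,80)])
```

```text
[0.61472473 0.06167929 0.16370177] [-0.2313545   0.31049223  0.25852167]
tip 0.05089409443236279 0.18668309845292008 (np.float64(66.0), np.float64(0.11662463674647952))
((287, 216, 78, 85), 3801.5) [(50, np.float64(286.0), np.float64(215.0), np.float64(82.0), np.float64(85.0)), (60, np.float64(286.0), np.float64(215.0), np.float64(77.0), np.float64(85.0)), (65, np.float64(286.0), np.float64(216.0), np.float64(75.0), np.float64(84.0)), (70, np.float64(286.0), np.float64(217.0), np.float64(72.0), np.float64(83.0)), (80, np.float64(286.0), np.float64(221.0), np.float64(67.0), np.float64(80.0))]
((245, 196, 89, 26), 1419.5) [(50, np.float64(244.0), np.float64(195.0), np.float64(91.0), np.float64(36.0)), (60, np.float64(244.0), np.float64(194.0), np.float64(90.0), np.float64(26.0)), (65, np.float64(245.0), np.float64(194.0), np.float64(90.0), np.float64(21.0)), (70, np.float64(245.0), np.float64(194.0), np.float64(90.0), np.float64(16.0)), (80, np.float64(246.0), np.float64(183.0), np.float64(90.0), np.float64(20.0))]
```

Lid at about 59°. Now over the top.

Emit:
send_rows(
  deltas=[
    {"dx": 10,"dy": -1,"dz": 2,"rx": 0,"ry": 0,"rz": 0,"claw": 0},
    {"dx": 20,"dy": -2,"dz": 3,"rx": 0,"ry": 0,"rz": 0,"claw": 0},
    {"dx": 30,"dy": -3,"dz": 4,"rx": 0,"ry": 0,"rz": 0,"claw": 0},
    {"dx": 40,"dy": -5,"dz": 4,"rx": 0,"ry": 0,"rz": 0,"claw": 0},
    {"dx": 50,"dy": -6,"dz": 4,"rx": 0,"ry": 0,"rz": 0,"claw": 0},
    {"dx": 58,"dy": -7,"dz": 3,"rx": 0,"ry": 0,"rz": 0,"claw": 0},
    {"dx": 66,"dy": -8,"dz": 2,"rx": 0,"ry": 0,"rz": 0,"claw": 0},
    {"dx": 74,"dy": -9,"dz": 0,"rx": 0,"ry": 0,"rz": 0,"claw": 0},
    {"dx": 82,"dy": -10,"dz": -2,"rx": 0,"ry": 0,"rz": 0,"claw": 0},
    {"dx": 82,"dy": -10,"dz": -2,"rx": 0,"ry": 0,"rz": 0,"claw": 0},
  ],
)

```text
t: 18.95
position: [0.6959, 0.0517, 0.1604]
tcp_rot: [0.138, 2.442, -0.051]
force: [0.0, -0.2, 0.1]
grip_width: -0.0
grasp_force: 0.0
```

Run:
```python
from plan import *
s=sense();print(s["position"],s["force"])
for n in("scene","top"):
    c=snap(n,n+"14.png");print(blue(c),[(a,*expect(c,a)) for a in(85,95,105,112)])
```

```text
[0.69586959 0.05167647 0.16040339] [ 0.00790084 -0.23382185  0.14891175]
((274, 239, 72, 64), 1417.5) [(85, np.float64(285.0), np.float64(224.0), np.float64(64.0), np.float64(78.0)), (95, np.float64(282.0), np.float64(229.0), np.float64(61.0), np.float64(72.0)), (105, np.float64(276.0), np.float64(235.0), np.float64(68.0), np.float64(67.0)), (112, np.float64(271.0), np.float64(240.0), np.float64(72.0), np.float64(63.0))]
((251, 147, 87, 58), 2100.0) [(85, np.float64(247.0), np.float64(176.0), np.float64(89.0), np.float64(26.0)), (95, np.float64(248.0), np.float64(164.0), np.float64(89.0), np.float64(38.0)), (105, np.float64(250.0), np.float64(153.0), np.float64(88.0), np.float64(49.0)), (112, np.float64(251.0), np.float64(147.0), np.float64(88.0), np.float64(56.0))]
```

The lid has fallen to its stop (about 112°). Back away and check everything.

Emit:
send_rows(
  deltas=[
    {"dx": -15,"dy": 2,"dz": 5,"rx": 0,"ry": 0,"rz": 0,"claw": 0},
    {"dx": -40,"dy": 4,"dz": 15,"rx": 0,"ry": 0,"rz": 0,"claw": 0},
    {"dx": -70,"dy": 7,"dz": 30,"rx": 0,"ry": 0,"rz": 0,"claw": 0},
    {"dx": -100,"dy": 10,"dz": 50,"rx": 0,"ry": 0,"rz": 0,"claw": 0},
    {"dx": -130,"dy": 12,"dz": 65,"rx": 0,"ry": 0,"rz": 0,"claw": 0},
    {"dx": -150,"dy": 14,"dz": 75,"rx": 0,"ry": 0,"rz": 0,"claw": 0},
    {"dx": -150,"dy": 14,"dz": 75,"rx": 0,"ry": 0,"rz": 0,"claw": 0},
    {"dx": -150,"dy": 14,"dz": 75,"rx": 0,"ry": 0,"rz": 0,"claw": 0},
    {"dx": -150,"dy": 14,"dz": 75,"rx": 0,"ry": 0,"rz": 0,"claw": 0},
  ],
)

```text
t: 19.95
position: [0.5451, 0.0658, 0.2355]
tcp_rot: [0.138, 2.442, -0.051]
force: [0.4, -0.3, 0.4]
grip_width: -0.0002
grasp_force: 0.0
```

Run:
```python
from plan import *
import pickle
D=pickle.load(open("d.pkl","rb"))
s=sense();print(s["position"],s["force"],abs(s["qd"]).max())
for n in("scene","top"):
    c=snap(n,n+"15.png");print(blue(c))
    if n=="top":
        tum(c)
        df=cv2.absdiff(c["color"],D["top"]["color"]).max(2)
        for k,(x,y,w,h) in dict(strainer=(100,130,80,125),jar=(215,128,32,40),plate=(298,108,72,68),cobek=(460,178,84,86),pink=(190,287,42,40)).items():print(k,(df[y:y+h,x:x+w]>40).sum())
```

```text
[0.54512211 0.06583215 0.23549549] [ 0.42764037 -0.34719629  0.37799669] 0.015152902396001495
((274, 239, 72, 64), 1414.5)
((251, 147, 87, 58), 3539.0)
tumbler (352.5709228515625, 300.3668518066406, 17.767200469970703) [ 0.4547 -0.051   0.088 ] box frame -0.12710603907267337 -0.1296537458950689
strainer 0
jar 0
plate 684
cobek 0
pink 0
```

The plate's changed pixels are where the opened lid now covers it. Nothing else moved, so I'm handing in.

```bash
python3 -c "
from workcell import *
print(close_job())"
```

```text
the job is handed in; nothing more can be done
None
```

I handed the job in with the tumbler upright about 130 mm to the right of the box's middle line, the lid resting open at its back stop, and the arm clear. The last images show no bystander moved, though the opened lid partly hides the steel plate; no verdict was returned.

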